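# Close and clip the thread box

### The arm

A 6-joint arm with a two-finger parallel gripper is mounted at the origin on the work surface; the furniture and walls round the work are solid. World frame = base frame: x ahead of the robot, y to its left, z up, the work surface at z = 0. Lengths are in m, angles in rad, forces in N, time in s.
With the tool pointing down it reaches from about 0.375 to 0.975 m from the base axis. Payload 3.8 kg.
Tool frame: the origin (TCP) lies midway between the tips of the shut fingers; the grasp point (between the pads) lies 19 mm behind it; z points along the fingers, y is the line along which they close (so a half turn about z gives the same grasp; the last joint's range is limited). The gripper opens to 85 mm and grips with 20 to 120 N. Pads are 22 mm wide; open, the fingers measure 114 mm over their backs; the gripper's body (76 mm by 85 mm) begins 54 mm behind the grasp point. The pads swing forward as they close: fully open they stand 13 mm farther back than shut.
Start: joints at [-1.19, 0.264, 1.604, -0, 1.274, -0.037], TCP at [0.274, -0.617, 0.231] pointing down, gripper open.
Joint ranges: [-2.63, 2.63], [-0.94, 2.18], [0.31, 2.57], [-1.31, 4.45], [0, 2.66], [-2.55, 2.55]. Speed limits (rad/s): [2.57, 2.57, 3.14, 3.14, 3.14, 3.14].

### API

Orientations are given as a rotation vector (axis times angle).
In Python, from workcell import bot gives the robot as it stands.
- The arm moves only by the tool step_arm, never from a script. Its argument "motion" is a list of rows, each a list of 5 numbers: the finger opening in cm, from 0 to 8.54, then the shift along the tool's x, y, z in cm, then the turn about the tool's z in degrees. In form: [[claw, dx, dy, dz, twist], ...]. A call has 1 to 20 rows; each row is the pose to reach, as a shift and turn from the pose commanded when the call began, along the tool's axes at that moment; what a row does not reach only later rows make up. A row lasts 1/10 s, in which the tool goes at most 50 mm and 8.59 degrees, less where a joint would pass 70% of its speed; a pose out of reach is approached as far as the arm can. A call with a gripper value outside its range is refused whole. The fingers move at their own pace and stop on an object; "force" is the grip in N (left out, the last holds). Time passes only in rows, so rows that repeat a pose let the fingers close. It gives the time, the measured TCP pose, the force, the opening and the grip force at its end, in the units of the state.
- bot.read_state(): the state, without advancing time (a new reading comes with each control period).
- bot.read_camera(name): name is "scene" or "top"; returns (picture, depth): 384x512x3 uint8, red, green, blue; 384x512 float32, m along the optical axis (not along the pixel's ray), 0 where there is no reading.
- bot.calibration(name): a dict with "mtx" (3x3 intrinsics, pixels), "origin" and "orientation" of the camera in the world. Camera axes: x right, y up, looking along -z (the intrinsics and any distortion apply to the point x, -y, -z); pixel columns grow to the right and rows downward; lengths in m; the calibration is good to about 2 mm. A picture is of the moment at which its call begins. calibration takes no time and is no camera call.
- bot.finish_job(): hands the job in; it is judged then, once.
The state is a dict: "time": time; "q": joint angles; "joint_vel": joint speeds; "joint_torque": joint torques, N m; "tool_pos": TCP position; "tcp_rot": TCP orientation; "wrist_force": force on the tool from outside, world axes, zero at the start; "torque": the same for the moment, N m; "width": opening from 0.0 (shut) to 1.0 (fully open); "grip_force": force on a finger pad.
Only numpy, scipy, OpenCV 4.12 (cv2) and the standard library are available. Lean on these libraries where they do the work, as an engineer would, in place of code of your own. Each camera call takes 0.05 s, during which the arm holds its last target. There are 200 camera calls.

### The job

Close up the thread box for the night: put its loose lid squarely on the box so that it sits fully down, then fold each of the lid's four raised clips fully down over the rim. Leave the other things on the counter where they are.

Things in the scene. Friction and masses are not known exactly. Their poses are not given: they have to be found in the camera images.
- box: Open white plastic box with four thread spools inside (tops 45 mm up), to the robot's left; it does not move when pushed. Walls 104 (its x) x 80 mm (its y) outside, inner opening 98 x 74 mm, 84 mm high. A rim flange, z 78 to 84 mm, stands out to 114 x 90 mm. Origin: centre of the underside, on the counter; z up.
- box_rim (a point): Centre of the box's open mouth, level with the rim top, 84 mm over the counter. The lid's plug drops in here with 1.5 mm play a side; seated, the lid's origin is 78 mm above the box's origin, lid x (long) along box x (long); either way round (half a turn) is right.
- lid: Loose grey lid, 0.22 kg, lying right way up on the counter to the robot's right, with two white hinged clips on each long side. Origin: centre of the underside; z up. Plug 95 x 71 mm (90 x 66 in its lowest 3 mm), z 0 to 6; plate 112 (x) x 88 mm (y), z 6 to 14, that rests on the rim; rib handle on top. The clips must be up while it is placed.
- lid_handle (a point): Centre of the top of the lid's rib handle, 36 mm above the lid's origin. The rib is 46 mm long (lid x), 14 mm thick (lid y) and stands 22 mm above the plate: grip it across lid y, at its middle, with the fingers opened to no more than about 60 mm so that they stay clear of the raised clips.
- clip_1 (a joint): Clip on the lid's +y long side, hinge at lid x = +28, y = +48, z = +10 mm, axis along x. 0 = folded down against the rim, catch under the flange; 1.57 = straight out; starts at 1.7 to 2.1; stops at 0 and 2.3. Flap 30 mm wide, 3.5 thick, reaching 28 mm from the hinge. Friction hinge 0.015 N m, no spring: stays where left. Press it down 15 to 25 mm outside the hinge, then push it in.
- clip_2 (a joint): Clip on the lid's +y long side, hinge at lid x = -28, y = +48, z = +10 mm, axis along x. 0 = folded down against the rim, catch under the flange; 1.57 = straight out; starts at 1.7 to 2.1; stops at 0 and 2.3. Flap 30 mm wide, 3.5 thick, reaching 28 mm from the hinge. Friction hinge 0.015 N m, no spring: stays where left. Press it down 15 to 25 mm outside the hinge, then push it in.
- clip_3 (a joint): Clip on the lid's -y long side, hinge at lid x = -28, y = -48, z = +10 mm, axis along x. 0 = folded down against the rim, catch under the flange; 1.57 = straight out; starts at 1.7 to 2.1; stops at 0 and 2.3. Flap 30 mm wide, 3.5 thick, reaching 28 mm from the hinge. Friction hinge 0.015 N m, no spring: stays where left. Press it down 15 to 25 mm outside the hinge, then push it in.
- clip_4 (a joint): Clip on the lid's -y long side, hinge at lid x = +28, y = -48, z = +10 mm, axis along x. 0 = folded down against the rim, catch under the flange; 1.57 = straight out; starts at 1.7 to 2.1; stops at 0 and 2.3. Flap 30 mm wide, 3.5 thick, reaching 28 mm from the hinge. Friction hinge 0.015 N m, no spring: stays where left. Press it down 15 to 25 mm outside the hinge, then push it in.
- clip_1_tip (a point): Middle of the free edge of clip_1, 28 mm from its hinge axis; moves with the clip.
- clip_2_tip (a point): Middle of the free edge of clip_2, 28 mm from its hinge axis; moves with the clip.
- clip_3_tip (a point): Middle of the free edge of clip_3, 28 mm from its hinge axis; moves with the clip.
- clip_4_tip (a point): Middle of the free edge of clip_4, 28 mm from its hinge axis; moves with the clip.
- tape_measure: Bystander: rolled yellow tape measure, 53 x 90 x 20 mm, loose. Origin at its underside.
- pin_tin: Bystander: small open round tin of pins, 69 mm across, 20 mm high, loose. Origin: centre of the underside.

How it is judged:
On the way, in this order (a step that is already met when the one before it is completed fails the run):
1. the lid sits square and fully down on the box (horizontal distance between lid and box below 0.006 m and z of lid in the frame of box between 0.075 and 0.0815 m and angle between lid's own z axis and vertical below 0.05 rad and angle between the x axis of lid and the x axis of box, either way round below 0.1 rad), for 0.2 s.
2. all four clips are folded down with the lid still seated (all of step 1 and value of joint each of clip_1, clip_2, clip_3, clip_4 below 0.15 rad), for 0.2 s.
At the end, for the whole second after the job is handed in: The lid rests on the box, centred within 6 mm, its height within about 3 mm of fully seated, level within 0.05 rad and square to the box within 0.10 rad (either way round), at rest; all four clips are folded to within 0.15 rad of fully down (all of step 2 and linear speed of lid below 0.01 m/s); the robot touches nothing.
It fails at once if the tape measure or the pin tin is moved more than 4 cm (distance of any of tape_measure, pin_tin from where it was at the start of the episode above 0.04 m).
It also fails if it takes over 61 s, if anything falls off the work surface, if the arm or the gripper's body presses on something with over 40 N, if the wrist force passes 120 N, or if a joint passes its speed limit or range.

## Working session

There is one attempt and no reset: what is moved stays moved. The work goes in short steps, Python scripts to look and compute and a tool call to move; the robot and the scene stay as the last step left them, time stands still between calls to the robot, and variables do not carry over. Pictures are saved under pics/ and viewed, at most 10 in all, crops included, and the job is handed in when it is done.

Besides the shell and the picture viewer there is one more tool, called after "Request:" as a command line: name --pt "numbers of a row" for each row, then --argument value for the rest. step_arm: Moves the arm, as the interface text tells. Its arguments: {"type":"object","properties":{"motion":{"type":"array","items":{"type":"array","items":{"type":"number"}}},"force":{"type":"number"}},"required":["motion"]}

```bash
mkdir -p pics; cat > h.py <<'E'
import numpy as np,cv2
from workcell import bot
from scipy.spatial.transform import Rotation as R
def cal(n):
    c=bot.calibration(n); o=np.array(c["orientation"],float)
    M=R.from_rotvec(o).as_matrix() if o.size==3 else o.reshape(3,3)
    return np.array(c["mtx"]),np.array(c["origin"]),M,c
def cloud(n,d):
    K,o,M,_=cal(n); v,u=np.mgrid[:d.shape[0],:d.shape[1]]
    p=np.stack([(u-K[0,2])/K[0,0]*d,-(v-K[1,2])/K[1,1]*d,-d],-1)
    return p@M.T+o
def shot(n,name):
    im,d=bot.read_camera(n); cv2.imwrite(f"pics/{name}.png",im[...,::-1]); np.savez(f"pics/{name}.npz",im=im,d=d); return im,d,cloud(n,d)
E
python3 - <<'E'
from h import *
for n in("scene","top"):
    print(cal(n)[3]); im,d,P=shot(n,n+"0")
print(bot.read_state())
a=cv2.imread("pics/scene0.png");b=cv2.imread("pics/top0.png")
E
```

```text
{'mtx': array([[369.49807947,   0.        , 250.90655968],
       [  0.        , 369.49807947, 195.08171753],
       [  0.        ,   0.        ,   1.        ]]), 'origin': array([-0.02659717, -0.47597119,  0.53584371]), 'orientation': array([ 0.9323885 , -0.41451881, -0.76318624])}
{'mtx': array([[457.46085406,   0.        , 265.25646017],
       [  0.        , 457.46085406, 193.13050084],
       [  0.        ,   0.        ,   1.        ]]), 'origin': array([0.34862102, 0.00729674, 1.12089276]), 'orientation': array([ 0.11926769, -0.1389157 , -1.54499765])}
{'time': 0.1, 'q': array([-1.18987167e+00,  2.64687906e-01,  1.60527096e+00, -2.68024458e-06,
        1.27368735e+00, -3.69101756e-02]), 'joint_vel': array([-5.86829889e-06, -2.96242634e-03, -3.49765976e-03,  3.89427059e-04,
       -5.70462634e-05,  1.64007169e-03]), 'joint_torque': array([ 1.31050550e-05, -5.16708004e+01, -3.68590093e+01, -2.45634527e-05,
        6.28086607e-03, -3.60813647e-05]), 'tool_pos': array([ 0.2736444 , -0.61630917,  0.23006161]), 'tcp_rot': array([-3.07130278e+00, -6.51151050e-01,  5.55723570e-04]), 'wrist_force': array([ 0.42273004,  0.70725188, -0.40350065]), 'torque': array([-0.03227912, -0.04489395,  0.02244948]), 'grip_force': 0.0, 'width': 0.9990229643240072}
```

View pics/top0.png

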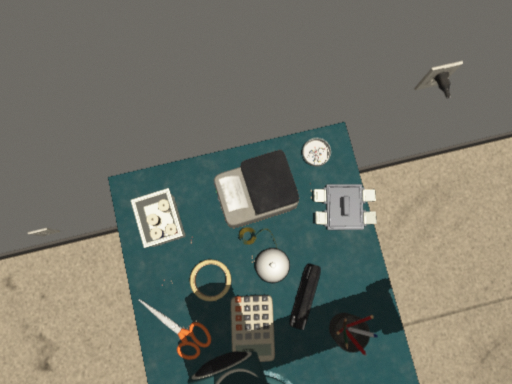

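View pics/scene0.png

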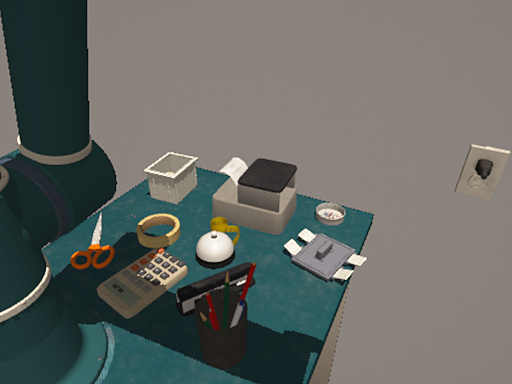

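The top view shows the box at about (157,217), the lid at (345,206) with its four white clips left and right, the pin tin at (316,152), and a tall printer between box and lid at (258,187). The scene view agrees.

```bash
cat > m.py <<'E'
from h import *
def rect(xy):
    c,(w,h),a=cv2.minAreaRect((xy*1000).astype(np.float32)); 
    if w<h: w,h,a=h,w,a+90
    return np.round(c,1),round(w,1),round(h,1),round((a+90)%180-90,2)
def box(P,im):
    for r in [(.076,.094)]:
        m=(P[...,2]>r[0])&(P[...,2]<r[1]); m[:, :120]=0;m[:,195:]=0;m[:175]=0;m[260:]=0
        print("box z med",np.median(P[m][:,2]),m.sum(),rect(P[m][:,:2]))
if __name__=="__main__":
    f=np.load("pics/top0.npz");im,d=f["im"],f["d"];P=cloud("top",d); box(P,im)
    print(P[206,338],P[206,345],"counter",P[250,340],P[215,190],"printer",P[180,270], "bell",P[265,272])
    Z=P[...,2]; sub=np.zeros(Z.shape,bool); sub[175:240,300:385]=1
    white=(im.min(2)>170)&sub
    grey=sub&~white&(Z>.008)&(Z<.022)&(abs(im[...,0].astype(int)-im[...,1])<25)
    grey=cv2.morphologyEx(grey.astype(np.uint8),cv2.MORPH_OPEN,np.ones((9,9)))>0
    print("plate",np.median(Z[grey]),rect(P[grey][:,:2]))
    rib=sub&(Z>.028)&~white; rib[:,:335]=0; rib[:,356:]=0;rib[:190]=0;rib[222:]=0
    print("rib",rib.sum(),np.median(Z[rib]),rect(P[rib][:,:2]),P[rib].mean(0))
    n,l,s,c=cv2.connectedComponentsWithStats(white.astype(np.uint8))
    for i in range(1,n):
        if s[i,4]>15: q=P[l==i]; print("clip",s[i],np.round(q.mean(0),4),q[:,2].min(),q[:,2].max())
    print("tall near", P[(Z>.13)][:,2].max())
    cv2.imwrite("pics/crop.png",cv2.resize(im[120:260,100:400,::-1],None,fx=2.6,fy=2.6,interpolation=cv2.INTER_CUBIC))
    v=cv2.minAreaRect
E
python3 m.py
```

```text
box z med 0.08386407593056622 643 (array([459.5, 242.4]), 114.4, 90.6, 18.85)
[ 0.50542047 -0.18367422  0.01215927] [ 0.50222249 -0.19612108  0.03747579] counter [ 3.98912743e-01 -1.90104792e-01 -1.53587155e-04] [0.47632007 0.17877124 0.00164703] printer [ 0.54415438 -0.01339237  0.12540576] bell [ 0.35867472 -0.02298057  0.06488335]
plate 0.014213918005421933 (array([ 517.7, -199.7]), 88.3, 82.9, 89.67)
rib 116 0.03572905219989786 (array([ 424.5, -109.2]), 275.2, 40.3, -48.59) [ 0.50184639 -0.19753825  0.04474009]
clip [314 189  12  13 141] [ 0.5315 -0.1384  0.0139] -0.0034100146974742618 0.02113237306925564
clip [363 189  13  12 146] [ 0.5439 -0.2711 -0.0359] -0.9238866894271316 0.0224617437613579
clip [364 211  12  13 144] [ 0.4783 -0.2594  0.0183] -0.9292949165324071 1.1208927604803056
clip [316 212  11  12 124] [ 0.4742 -0.14    0.0269] 0.009701783847636536 1.1208927604803056
clip [344 227  19   1  19] [ 0.4487 -0.2065  0.074 ] 0.01241370368403416 1.1208927604803056
tall near 1.1208927604803056
```

View pics/crop.png

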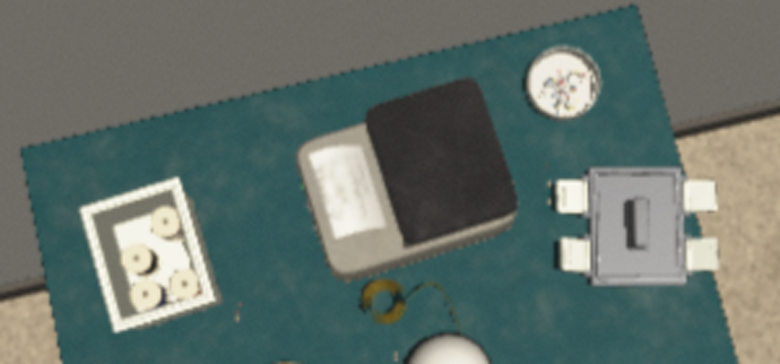

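```bash
cat > l.py <<'E'
from m import *
f=np.load("pics/top0.npz");im,d=f["im"],f["d"];P=cloud("top",d);Z=P[...,2]
sub=np.zeros(Z.shape,bool); sub[190:222,335:356]=1
r=sub&(Z>.030)&(Z<.042); print("rib",r.sum(),rect(P[r][:,:2]),np.median(P[r],0))
sub[:]=0; sub[178:234,322:372]=1
pl=sub&(Z>.0085)&(Z<.019)&(im.min(2)<170)
pl=cv2.morphologyEx((sub&(Z>.0085)&(Z<.05)&(im.min(2)<165)).astype(np.uint8),cv2.MORPH_OPEN,np.ones((13,13)))>0
print("plate",rect(P[pl][:,:2]),np.percentile(P[pl],[1,99],axis=0))
# clip-based axis: outer/inner midpoints via pixel rays on z~0.02
K,o,M,_=cal("top")
def ray(u,v,z):
    r=M@np.array([(u-K[0,2])/K[0,0],-(v-K[1,2])/K[1,1],-1]); return o+r*(z-o[2])/r[2]
c=[ray(*p,z=.02)*1000 for p in [(320,195),(369.5,195),(370,217),(321.5,217.5)]]
print(np.round(c,1)); a=c[0]+c[1]-c[2]-c[3]; print("x-axis deg",np.degrees(np.arctan2(a[1],a[0])),"centre",np.mean(c,0))
s=bot.read_state(); Rm=R.from_rotvec(s["tcp_rot"]).as_matrix(); print(Rm.round(3),s["tool_pos"])
E
python3 l.py
```

```text
rib 111 (array([ 502.9, -200. ]), 44.2, 15.0, 2.24) [ 0.50281783 -0.19919307  0.03577617]Traceback (most recent call last):
  File "l.py", line 8, in <module>
    print("plate",rect(P[pl][:,:2]),np.percentile(P[pl],[1,99],axis=0))
                                    ~~~~~~~~~~~~~^^^^^^^^^^^^^^^^^^^^^
    return _quantile_unchecked(
        a, q, axis, out, overwrite_input, method, keepdims, weights)
    return _ureduce(a,
                    func=_quantile_ureduce_func,
    ...<5 lines>...
                    overwrite_input=overwrite_input,
                    method=method)
    r = func(a, **kwargs)
    result = _quantile(arr,
                       quantiles=q,
    ...<2 lines>...
                       out=out,
                       weights=wgt)
    slices_having_nans = np.isnan(arr[-1, ...])
                                  ~~~^^^^^^^^^
IndexError: index -1 is out of bounds for axis 0 with size 0
```

```bash
python3 - <<'E'
s=open('l.py').read().split('\n')
s=[l for l in s if not l.startswith(('pl=cv2','print("plate'))]
i=[k for k,l in enumerate(s) if l.startswith('pl=')][0]
s[i]='''pl=sub&(im.min(2)<165)&(im.max(2)-im.min(2)<35)&(im[...,0]>60)
n,q,st,_=cv2.connectedComponentsWithStats(pl.astype(np.uint8)); pl=q==1+np.argmax(st[1:,4])
ys,xs=np.nonzero(pl)'''
s.append('''W=np.array([ray(x,y,.013) for x,y in zip(xs,ys)]); print("plate",st[1:].max(0),rect(W[:,:2]))''')
open('l.py','w').write('\n'.join(s))
E
python3 l.py
```

```text
rib 111 (array([ 502.9, -200. ]), 44.2, 15.0, 2.24) [ 0.50281783 -0.19919307  0.03577617]
[[ 530.4 -138.4   20. ]
 [ 533.2 -259.7   20. ]
 [ 479.1 -260.    20. ]
 [ 475.3 -142.1   20. ]]
x-axis deg 2.1048006270240363 centre [ 504.51794285 -200.05484753   20.        ]
[[ 0.914  0.406 -0.001]
 [ 0.406 -0.914  0.002]
 [ 0.    -0.002 -1.   ]] [ 0.2736444  -0.61630917  0.23006161]
plate [ 343  178   50   56 1470] (array([ 507.9, -204.6]), 137.2, 120.6, 0.02)
```

Request:
step_arm --pt "5.5 4 -3 0 7" --pt "5.5 8 -6 1 14" --pt "5.5 12 -9 2 21.75" --pt "5.5 16 -12 3 21.75" --pt "5.5 20 -15 4 21.75" --pt "5.5 24 -18.3 6 21.75" --pt "5.5 28 -21.3 8 21.75" --pt "5.5 32 -24.4 10 21.75" --pt "5.5 35 -26.7 12 21.75" --pt "5.5 37.85 -28.85 13 21.75" --pt "5.5 37.85 -28.85 15 21.75" --pt "5.5 37.85 -28.85 15 21.75" --pt "5.5 37.85 -28.85 15 21.75"

```text
time: 1.4
tool_pos: [0.5021, -0.1995, 0.0808]
tcp_rot: [-3.14, -0.06, 0.003]
wrist_force: [-1.2, -0.6, 0.3]
width: 0.646
grip_force: 0.0
```

```bash
python3 - <<'E'
from h import *
s=bot.read_state(); Rm=R.from_rotvec(s["tcp_rot"]).as_matrix(); print(Rm.round(3),s["tool_pos"],s["width"])
a,_,_=shot("scene","s1"); b,_,_=shot("top","t1")
z=lambda i:cv2.resize(i[...,::-1],None,fx=2.5,fy=2.5,interpolation=cv2.INTER_CUBIC)
cv2.imwrite("pics/c1.png",np.hstack([z(a[150:310,240:400]),z(b[130:290,270:420])]))
E
```

```text
[[ 0.999  0.038 -0.002]
 [ 0.038 -0.999  0.001]
 [-0.002 -0.001 -1.   ]] [ 0.50206855 -0.19951686  0.08080827] 0.6457287477110398
```

View pics/c1.png

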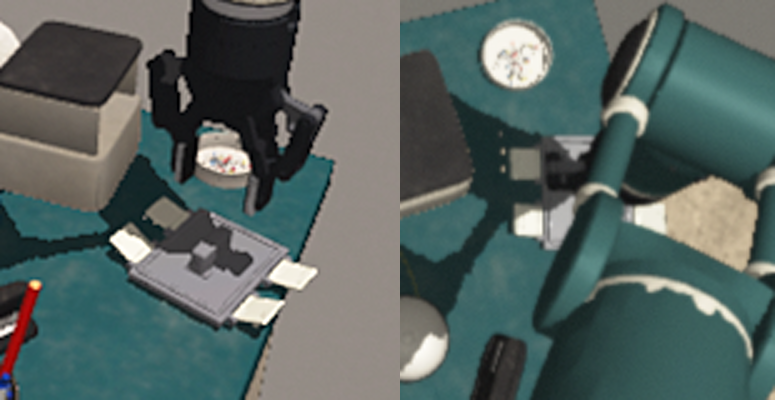

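The left crop (scene) shows the open fingers centred over the rib, with the clips clear. The right crop (top) has the arm hiding the handle. TCP matches the rib centre within 1 mm, so I descend.

Request:
step_arm --pt "5.5 0.1 0 2 0" --pt "5.5 0.1 0 4 0" --pt "5.5 0.1 0 5.5 0" --pt "5.5 0.1 0 6.2 0" --pt "5.5 0.1 0 6.2 0" --pt "0 0.1 0 6.2 0" --pt "0 0.1 0 6.2 0" --pt "0 0.1 0 6.2 0" --pt "0 0.1 0 6.2 0" --pt "0 0.1 0 6.2 0" --pt "0 0.1 0 6.2 0" --pt "0 0.1 0 6.2 0" --pt "0 0.1 0 6.2 0" --force 60

```text
time: 2.8
tool_pos: [0.5048, -0.2001, 0.0205]
tcp_rot: [3.14, 0.06, 0.003]
wrist_force: [-1.0, 0.0, 6.1]
width: 0.147
grip_force: 62.1
```

Request:
step_arm --pt "0 0 0 -3 0" --pt "0 0 0 -7 0" --pt "0 0 0 -12 0" --pt "0 0 0 -16.5 0" --pt "0 -0.3 -4 -18.5 0" --pt "0 -0.6 -8.5 -18.5 -2" --pt "0 -0.9 -13 -18.5 -4" --pt "0 -1.1 -17.5 -18.5 -6" --pt "0 -1.4 -22 -18.5 -8" --pt "0 -1.7 -26.5 -18.5 -10" --pt "0 -2 -31 -18.5 -12" --pt "0 -2.2 -35.5 -18.5 -14" --pt "0 -2.4 -39.5 -17 -16" --pt "0 -2.6 -42.5 -15 -16.65" --pt "0 -2.7 -44.3 -13 -16.65" --pt "0 -2.7 -44.3 -12 -16.65" --pt "0 -2.7 -44.3 -12 -16.65" --pt "0 -2.7 -44.3 -12 -16.65"

```text
time: 4.6
tool_pos: [0.4597, 0.2412, 0.1391]
tcp_rot: [3.099, 0.513, -0.001]
wrist_force: [-0.1, -0.7, -3.3]
width: 0.14
grip_force: 61.0
```

```bash
python3 - <<'E'
from h import *
s=bot.read_state(); Rm=R.from_rotvec(s["tcp_rot"]).as_matrix(); print(Rm.round(3),s["tool_pos"],s["width"],s["grip_force"],s["wrist_force"])
a,_,_=shot("scene","s2"); b,_,_=shot("top","t2")
z=lambda i:cv2.resize(i[...,::-1],None,fx=2.5,fy=2.5,interpolation=cv2.INTER_CUBIC)
cv2.imwrite("pics/c2.png",np.hstack([z(a[80:240,100:260]),z(b[130:290,90:240])]))
E
```

```text
[[ 0.947  0.322 -0.001]
 [ 0.322 -0.947 -0.001]
 [-0.001  0.001 -1.   ]] [0.45967868 0.24118269 0.1390582 ] 0.1398801619180627 60.973312854766846 [-0.08548522 -0.72886269 -3.27625759]
```

View pics/c2.png

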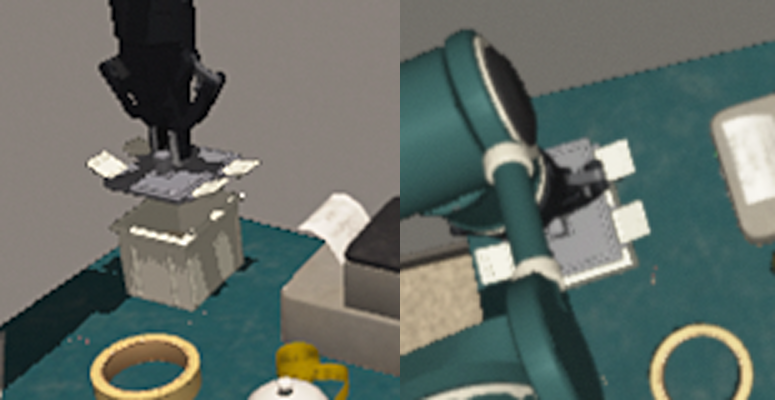

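Scene crop shows the lid held level above the box; the top crop shows the plate's lower right corner and right edge, with clips out. I measure those edges relative to the TCP.

```bash
python3 - <<'E'
from h import *
from m import rect
f=np.load("pics/top0.npz")
g=np.load("pics/t2.npz"); im,d=g["im"],g["d"].copy(); P=cloud("top",d); Z=P[...,2]
a=np.radians(18.8); ux=np.array([np.cos(a),np.sin(a)]); uy=np.array([-np.sin(a),np.cos(a)])
t=np.array([.4597,.2412])
q=(P[...,:2]-t); X=q@ux*1000; Y=q@uy*1000
m=(Z>.120)&(Z<.145)&(abs(X)<80)&(abs(Y)<90)
pl=m&(im.min(2)<165)&(im.max(2).astype(int)-im.min(2)<35)&(im[...,0]>90)
print(pl.sum(),np.median(Z[pl]))
for lo in range(-60,60,10):
    k=pl&(X>lo)&(X<lo+10)
    if k.sum()>5: print("x",lo,"ymin",Y[k].min().round(1),"ymax",Y[k].max().round(1),np.median(Z[k]).round(4))
for lo in range(-60,60,10):
    k=pl&(Y>lo)&(Y<lo+10)
    if k.sum()>5: print("y",lo,"xmin",X[k].min().round(1),"xmax",X[k].max().round(1),np.median(Z[k]).round(4))
# clips: side edges
w=m&(im.min(2)>165)
n,l,s,c=cv2.connectedComponentsWithStats(w.astype(np.uint8))
for i in range(1,n):
    if s[i,4]>30: k=l==i; print("clip x",X[k].min().round(1),X[k].max().round(1),"y",Y[k].min().round(1),Y[k].max().round(1),"z",np.percentile(Z[k],[5,95]).round(4))
# rim check by box frame about (.4595,.2424)
E
```

```text
763 0.13362334909869455
x -60 ymin -44.5 ymax 7.3 0.1333
x -50 ymin -72.7 ymax 71.8 0.1338
x -40 ymin -44.7 ymax 11.7 0.1335
x -30 ymin -74.0 ymax 12.3 0.1339
x -20 ymin -50.6 ymax 11.9 0.1336
x -10 ymin -51.8 ymax 49.4 0.1335
x 30 ymin -46.0 ymax -15.3 0.1334
x 40 ymin -51.3 ymax -10.0 0.1337
x 50 ymin -44.2 ymax -6.6 0.1336
y -60 xmin -45.9 xmax 46.1 0.1319
y -50 xmin -54.9 xmax 55.4 0.1331
y -40 xmin -54.9 xmax 55.3 0.1339
y -30 xmin -55.0 xmax 56.1 0.1334
y -20 xmin -55.3 xmax 55.3 0.1337
y -10 xmin -55.4 xmax 55.4 0.1337
y 0 xmin -54.6 xmax -21.0 0.1339
y 10 xmin -40.2 xmax -10.3 0.1331
clip x 13.3 42.5 y -75.6 -47.3 z [0.1307 0.1395]
clip x -42.3 -12.7 y -74.1 -46.1 z [0.1315 0.1428]
clip x -42.3 -12.2 y 45.7 72.7 z [0.131  0.1433]
```

Request:
step_arm --pt "0 0 -0.15 0 0" --pt "0 0 -0.15 1.5 0" --pt "0 0 -0.15 3 0" --pt "0 0 -0.15 3.5 0" --pt "0 0 -0.15 3.7 0" --pt "0 0 -0.15 3.9 0" --pt "0 0 -0.15 3.9 0"

```text
time: 5.4
tool_pos: [0.4584, 0.2428, 0.1007]
tcp_rot: [3.098, 0.514, -0.005]
wrist_force: [-4.3, -3.2, 6.9]
width: 0.143
grip_force: 62.2
```

Request:
step_arm --pt "0 -0.08 0 0 0" --pt "0 -0.08 0.02 0.15 0" --pt "0 -0.08 0.02 0.3 0" --pt "0 -0.08 0.02 0.35 0" --pt "0 -0.08 0.02 0.35 0"

```text
time: 5.9
tool_pos: [0.4585, 0.2428, 0.1004]
tcp_rot: [3.098, 0.514, -0.002]
wrist_force: [-9.8, -5.3, 24.6]
width: 0.141
grip_force: 64.7
```

Request:
step_arm --pt "0 0 0 -0.35 0" --pt "0 0 0 -1.2 0" --pt "0 0 0 -1.2 0" --pt "0 0 0 -1.2 0"

```text
time: 6.3
tool_pos: [0.4589, 0.2431, 0.1087]
tcp_rot: [-3.099, -0.514, -0.001]
wrist_force: [0.0, -0.8, -3.0]
width: 0.148
grip_force: 61.1
```

```bash
cat > e.py <<'E'
from h import *
import sys
s=bot.read_state(); print(s["tool_pos"],s["wrist_force"])
Rm=R.from_rotvec(s["tcp_rot"]).as_matrix(); print(Rm.round(4).tolist())
im,d,P=shot("top",sys.argv[1]); Z=P[...,2]
a=np.radians(18.8); ux=np.array([np.cos(a),np.sin(a)]); uy=np.array([-np.sin(a),np.cos(a)])
q=P[...,:2]-s["tool_pos"][:2]; X=q@ux*1000; Y=q@uy*1000
zt=s["tool_pos"][2]-.0055
near=(abs(X)<80)&(abs(Y)<90)
pl=near&(abs(Z-zt)<.006)&(im.min(2)<165)&(im.max(2).astype(int)-im.min(2)<35)&(im[...,0]>90)
print("plate z",np.median(Z[pl]))
A=np.c_[X[pl],Y[pl],np.ones(pl.sum())]; k=abs(Z[pl]-np.median(Z[pl]))<.002
print("tilt", np.linalg.lstsq(A[k],Z[pl][k]*1000,rcond=None)[0])
for lo in range(-60,60,10):
    k=pl&(X>lo)&(X<lo+10)
    if k.sum()>5: print("x",lo,"ymin",np.sort(Y[k])[[0,1,2,3]].round(1))
for lo in range(-40,10,10):
    k=pl&(Y>lo)&(Y<lo+10)
    if k.sum()>5: print("y",lo,"x",X[k].min().round(1),X[k].max().round(1))
w=near&(abs(Z-zt)<.014)&(im.min(2)>165)&(abs(Y)>44.5)
n,l,st,c=cv2.connectedComponentsWithStats(w.astype(np.uint8))
for i in range(1,n):
    if st[i,4]>30: k=l==i; print("clip x",X[k].min().round(1),X[k].max().round(1),"y",Y[k].min().round(1),Y[k].max().round(1))
# box outer rim in box frame around nominal, initial picture; robust per-side
f=np.load("pics/top0.npz"); B=cloud("top",f["d"]); q=B[...,:2]-np.array([.4595,.2424]); X=q@ux*1000;Y=q@uy*1000
r=(abs(B[...,2]-.0838)<.004)&(abs(X)<65)&(abs(Y)<55)
print("rim z",np.median(B[...,2][r]))
for lo in range(-40,40,10):
    k=r&(Y>lo)&(Y<lo+10); xs=X[k]; h=r&(X>lo)&(X<lo+10); ys=Y[h]
    f4=lambda v:[v.min().round(1),v[v<0].max().round(1),v[v>0].min().round(1),v.max().round(1)]
    print(lo,"x",f4(xs),"y",f4(ys))
E
python3 e.py t3
```

```text
[0.4588567  0.2430765  0.10866655] [ 0.01998933 -0.78178404 -2.96585231]
[[0.9464, 0.3229, 0.0004], [0.3229, -0.9464, 0.0002], [0.0004, -0.0001, -1.0]]
plate z 0.10262262217892537
tilt [-5.15320652e-03  4.05091731e-03  1.02637321e+02]
x -60 ymin [-43.4 -42.6 -42.  -40.9]
x -50 ymin [-62.1 -51.5 -50.8 -50.5]
x -40 ymin [-44.4 -44.3 -43.5 -43.3]
x -30 ymin [-44.8 -44.5 -44.1 -43.1]
x -20 ymin [-51.6 -49.6 -47.5 -46.9]
x -10 ymin [-45.2 -43.5 -43.  -42.7]
x 30 ymin [-75.4 -46.3 -44.8 -43.7]
x 40 ymin [-51.4 -50.9 -49.4 -48.8]
x 50 ymin [-43.2 -42.  -41.6 -39.7]
y -40 x -57.3 54.7
y -30 x -56.1 54.7
y -20 x -57.0 54.7
y -10 x -56.9 54.1
y 0 x -57.0 -21.0
clip x 12.4 41.9 y -75.8 -47.1
clip x -43.1 -13.8 y -74.1 -45.7
clip x -39.3 -13.0 y 44.9 72.3
rim z 0.08393576947819392
-40 x [np.float64(-56.5), np.float64(-1.1), np.float64(0.9), np.float64(56.0)] y [np.float64(-45.1), np.float64(-37.2), np.float64(36.2), np.float64(44.4)]
-30 x [np.float64(-56.6), np.float64(-49.3), np.float64(49.1), np.float64(56.3)] y [np.float64(-44.6), np.float64(-37.1), np.float64(36.9), np.float64(45.3)]
-20 x 
[... 234 characters left out ...]
 [np.float64(-44.8), np.float64(-37.1), np.float64(36.8), np.float64(43.7)]
0 x [np.float64(-57.1), np.float64(-49.7), np.float64(48.7), np.float64(56.6)] y [np.float64(-45.3), np.float64(-37.2), np.float64(36.6), np.float64(44.7)]
10 x [np.float64(-57.1), np.float64(-49.6), np.float64(48.5), np.float64(56.4)] y [np.float64(-44.8), np.float64(-36.8), np.float64(36.9), np.float64(45.0)]
20 x [np.float64(-57.0), np.float64(-48.8), np.float64(48.3), np.float64(56.8)] y [np.float64(-44.6), np.float64(-36.9), np.float64(37.1), np.float64(44.5)]
30 x [np.float64(-57.2), np.float64(-1.3), np.float64(1.7), np.float64(57.0)] y [np.float64(-45.0), np.float64(-37.3), np.float64(36.8), np.float64(45.2)]
```

Request:
step_arm --pt "0 0.1 0.06 0 0" --pt "0 0.1 0.06 0.5 0" --pt "0 0.1 0.06 0.8 0" --pt "0 0.1 0.06 0.95 0" --pt "0 0.1 0.06 1.05 0" --pt "0 0.1 0.06 1.05 0" --force 40

```text
time: 6.95
tool_pos: [0.4593, 0.2425, 0.0988]
tcp_rot: [3.099, 0.514, -0.002]
wrist_force: [-4.2, -1.1, 3.4]
width: 0.142
grip_force: 62.0
```

Request:
step_arm --pt "0 0 0 0.1 0" --pt "0 0 0 0.2 0" --pt "0 0 0 0.2 0" --pt "0 0 0 0.2 0"

```text
time: 7.35
tool_pos: [0.4595, 0.2426, 0.0984]
tcp_rot: [3.099, 0.514, -0.001]
wrist_force: [-7.9, -3.9, 14.2]
width: 0.147
grip_force: 63.4
```

Firm stop at lid z of about 78.4 mm, so it is seated. I release and back off towards the robot's centre for a look.

Request:
step_arm --pt "0 0 0 -0.2 0" --pt "5.5 0 0 -0.2 0" --pt "5.5 0 0 -0.2 0" --pt "5.5 0 0 -0.2 0" --pt "5.5 0 0 -0.2 0" --pt "5.5 0 0 -3 0" --pt "5.5 0 0 -7 0" --pt "5.5 0 0 -11 0" --pt "5.5 0 5 -12 0" --pt "0 0 10 -12 0" --pt "0 0 15 -12 0" --pt "0 0 18 -12 0" --pt "0 0 18 -12 0" --pt "0 0 18 -12 0"

```text
time: 8.75
tool_pos: [0.518, 0.0719, 0.216]
tcp_rot: [-3.099, -0.511, 0.001]
wrist_force: [-0.2, -0.5, -0.3]
width: -0.003
grip_force: 0.0
```

```bash
cat > g.py <<'E'
from h import *
import sys
s=bot.read_state(); print(s["tool_pos"],R.from_rotvec(s["tcp_rot"]).as_matrix().round(3).tolist(),s["width"])
n=sys.argv[1]
im,d,P=shot("top",n); b,_,_=shot("scene","s"+n); Z=P[...,2]
a=np.radians(18.85); ux=np.array([np.cos(a),np.sin(a)]); uy=np.array([-np.sin(a),np.cos(a)])
q=P[...,:2]-np.array([.4593,.2423]); X=q@ux*1000; Y=q@uy*1000
near=(abs(X)<64)&(abs(Y)<85)
pl=near&(abs(Z-.092)<.005)&(im.min(2)<165)&(im.max(2).astype(int)-im.min(2)<35)&(im[...,0]>70)&(abs(Y)<46.5)
A=np.c_[X[pl],Y[pl],np.ones(pl.sum())]
print(pl.sum(),"plate z",np.median(Z[pl]).round(4),"tilt",np.linalg.lstsq(A,Z[pl]*1000,rcond=None)[0].round(4))
pc=lambda v:(np.percentile(v,[1,99]).round(1))
print("X",pc(X[pl]),"Y",pc(Y[pl]))
w=near&(Z>.06)&(Z<.125)&(im.min(2)>150)&(abs(Y)>46)
for sy in(1,-1):
  for sx in(1,-1):
    k=w&(X*sx>10)&(X*sx<46)&(Y*sy>46)
    if k.sum()>5: print("clip",sx,sy,k.sum(),"X",pc(X[k]),"Y",pc(Y[k]),"Z",pc(Z[k]*1000))
z=lambda i:cv2.resize(i[...,::-1],None,fx=2.5,fy=2.5,interpolation=cv2.INTER_CUBIC)
cv2.imwrite(f"pics/c{n}.png",np.hstack([z(b[80:240,100:260]),z(im[130:290,90:240])]))
E
python3 g.py 4
```

```text
[0.51796574 0.07192838 0.21602777] [[0.947, 0.321, -0.001], [0.321, -0.947, 0.001], [-0.0, -0.001, -1.0]] -0.002575773346896217
770 plate z 0.0922 tilt [2.00000e-04 1.70000e-03 9.22097e+01]
X [-54.2  55.1] Y [-39.9  44.6]
clip 1 1 172 X [14. 43.] Y [46.4 74.8] Z [88.  98.1]
clip -1 1 179 X [-42.  -12.8] Y [46.2 72.6] Z [ 87.1 103.5]
clip 1 -1 85 X [13.3 41.2] Y [-75.2 -57.2] Z [90.3 99.6]
clip -1 -1 154 X [-41.9 -13.1] Y [-73.5 -46.6] Z [ 88.  102.1]
```

View pics/c4.png

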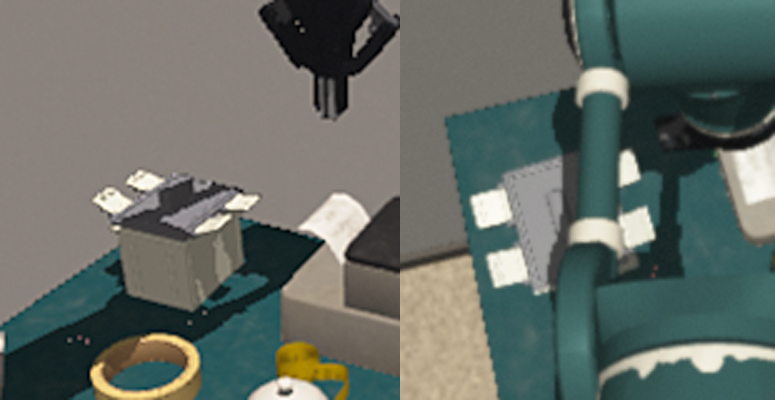

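Lid is seated and level (plate top 92.2 mm, centred within about 0.5 mm); all four clips stand out to the sides. I'll turn the gripper 90° with the fingers spread so one finger meets each clip on a side, starting with the -y side.

Request:
step_arm --pt "4.5 0 0 0 -8.5" --pt "4.5 0 -1 0 -17" --pt "4.5 0 -2 0 -25.5" --pt "4.5 0 -3 0 -34" --pt "4.5 0 -4 0 -42.5" --pt "4.5 0 -5.5 0 -51" --pt "4.5 0 -7 1 -59.5" --pt "4.5 0 -8.5 2 -68" --pt "4.5 0 -10 4 -76.5" --pt "4.5 0 -11.4 6 -85" --pt "4.5 0 -11.4 8 -90" --pt "4.5 0 -11.4 8 -90" --pt "4.5 0 -11.4 8 -90"

```text
time: 10.15
tool_pos: [0.4804, 0.1811, 0.1362]
tcp_rot: [-1.828, -2.554, 0.001]
wrist_force: [0.6, 0.0, 0.5]
width: 0.526
grip_force: 0.0
```

```bash
python3 g.py 5; python3 - <<'E'
from h import *
s=bot.read_state();q=(s["tool_pos"][:2]-[.4593,.2423])*1000;a=np.radians(18.85);print("box XY",q@[np.cos(a),np.sin(a)],q@[-np.sin(a),np.cos(a)],s["q"])
E
```

```text
[0.48043319 0.18114685 0.13618911] [[-0.323, 0.947, -0.001], [0.947, 0.323, -0.0], [0.0, -0.001, -1.0]] 0.5256545833092972
640 plate z 0.092 tilt [ 4.70000e-03 -6.50000e-03  9.21964e+01]
X [-55.8  31.7] Y [-28.   45.4]
clip 1 1 35 X [13.5 27.2] Y [46.9 60.9] Z [88.2 96.2]
clip -1 1 123 X [-41.2 -12.9] Y [46.3 65.6] Z [ 86.8 103.6]
box XY 1.5364293517200238 -65.35022252642293 [ 3.10782641e-01  3.95462278e-02  2.04226301e+00  8.37682960e-05
  1.05778704e+00 -1.71635721e-02]
```

View pics/c5.png

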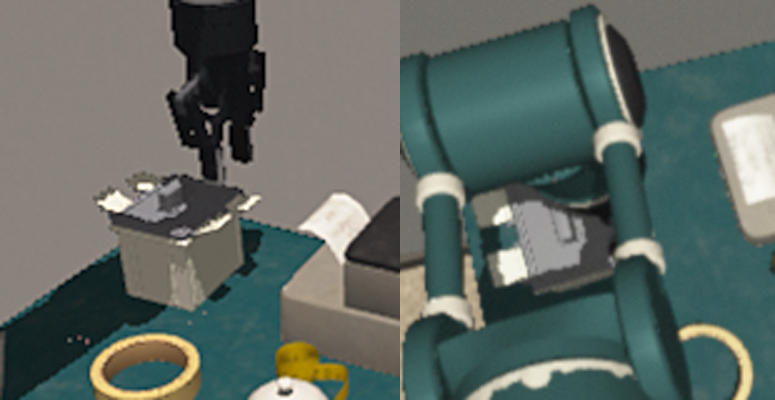

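The scene crop shows the opened fingers above the near-side clips. Press down.

Request:
step_arm --pt "4.5 -0.1 -0.15 1.5 0" --pt "4.5 -0.1 -0.15 2.5 0" --pt "4.5 -0.1 -0.15 3.2 0" --pt "4.5 -0.1 -0.15 3.9 0" --pt "4.5 -0.1 -0.15 4.6 0" --pt "4.5 -0.1 -0.15 5.3 0" --pt "4.5 -0.1 -0.15 6 0" --pt "4.5 -0.1 -0.15 6.7 0" --pt "4.5 -0.1 -0.15 7.4 0" --pt "4.5 -0.1 -0.15 7.4 0"

```text
time: 11.25
tool_pos: [0.4789, 0.1784, 0.0607]
tcp_rot: [-1.827, -2.554, 0.003]
wrist_force: [0.4, -0.8, -0.7]
width: 0.527
grip_force: 0.3
```

Request:
step_arm --pt "4.5 0.2 0 0 0" --pt "4.5 0.4 0 0 0" --pt "4.5 0.6 0 0 0" --pt "4.5 0.6 0 0 0"

```text
time: 11.65
tool_pos: [0.4779, 0.1848, 0.0623]
tcp_rot: [-1.828, -2.555, -0.0]
wrist_force: [0.2, -0.3, -0.1]
width: 0.526
grip_force: 0.4
```

Request:
step_arm --pt "4.5 0.2 0 0 0" --pt "4.5 0.3 0 0 0" --pt "4.5 0.4 0 0 0" --pt "4.5 0.4 0 0 0"

```text
time: 12.05
tool_pos: [0.4775, 0.1864, 0.0623]
tcp_rot: [1.823, 2.554, -0.004]
wrist_force: [3.5, -8.8, -1.6]
width: 0.53
grip_force: 5.0
```

Request:
step_arm --pt "4.5 0.1 0 0 0" --pt "4.5 0.1 0 0 0" --pt "4.5 -0.5 0 0 0" --pt "4.5 -1.2 0 0 0" --pt "4.5 -1.2 0 -4 0" --pt "4.5 -1.2 0 -9 0" --pt "4.5 3 0 -9.5 0" --pt "4.5 7.5 0 -9.5 0" --pt "4.5 12 0 -9.5 0" --pt "4.5 12.6 0 -9 0" --pt "4.5 12.6 0 -8 0" --pt "4.5 12.6 0 -8 0"

```text
time: 13.25
tool_pos: [0.4349, 0.3062, 0.1401]
tcp_rot: [-1.827, -2.554, 0.006]
wrist_force: [0.3, -0.6, -0.3]
width: 0.527
grip_force: 0.0
```

```bash
cat >> g.py <<'E'
q=(s["tool_pos"][:2]-[.4593,.2423])*1000;print("TCP box XY",q@ux,q@uy)
E
python3 g.py 6
```

```text
[0.43489739 0.30617863 0.14012688] [[-0.323, 0.946, -0.003], [0.946, 0.323, -0.002], [-0.001, -0.004, -1.0]] 0.5269920119193088
1746 plate z 0.0923 tilt [ 1.00000e-04 -8.00000e-04  9.23009e+01]
X [-54.3  55.4] Y [-42.7  44.3]
clip 1 1 135 X [13.7 43.4] Y [46.7 69.6] Z [87.1 97.3]
clip -1 1 162 X [-42.4 -12.2] Y [46.7 71.7] Z [ 87.8 103.6]
clip 1 -1 26 X [15.  45.3] Y [-49.2 -46.2] Z [65.5 94.2]
clip -1 -1 31 X [-42.4 -12.2] Y [-49.5 -46.1] Z [66.9 94. ]
TCP box XY -2.4551827366107126 68.3369503032939
```

Both -y clips are down (Y within -49.5). Now the +y side, same way.

Request:
step_arm --pt "4.5 -0.15 0.2 1.5 0" --pt "4.5 -0.15 0.2 2.5 0" --pt "4.5 -0.15 0.2 3.2 0" --pt "4.5 -0.15 0.2 3.9 0" --pt "4.5 -0.15 0.2 4.6 0" --pt "4.5 -0.15 0.2 5.3 0" --pt "4.5 -0.15 0.2 6 0" --pt "4.5 -0.15 0.2 6.7 0" --pt "4.5 -0.15 0.2 7.4 0" --pt "4.5 -0.15 0.2 7.8 0" --pt "4.5 -0.15 0.2 7.8 0" --pt "4.5 -0.5 0.2 7.8 0" --pt "4.5 -0.8 0.2 7.8 0" --pt "4.5 -0.9 0.2 7.8 0" --pt "4.5 -0.9 0.2 7.8 0"

```text
time: 14.85
tool_pos: [0.4404, 0.2997, 0.0639]
tcp_rot: [-1.828, -2.554, 0.0]
wrist_force: [-1.8, 4.0, -2.8]
width: 0.531
grip_force: 2.1
```

Request:
step_arm --pt "4.5 -0.1 0 0 0" --pt "4.5 -0.2 0 0 0" --pt "4.5 -0.3 0 0 0" --pt "4.5 -0.3 0 0 0"

```text
time: 15.25
tool_pos: [0.4405, 0.2995, 0.064]
tcp_rot: [-1.826, -2.551, -0.004]
wrist_force: [-4.5, 15.1, -6.5]
width: 0.529
grip_force: 7.5
```

Firm stop at 15 N. Retreat and check.

Request:
step_arm --pt "4.5 0.3 0 0 0" --pt "4.5 1.2 0 0 0" --pt "4.5 1.5 0 -4 0" --pt "4.5 1.5 0 -9 0" --pt "4.5 -2 0 -12 0" --pt "4.5 -6.5 0 -14 0" --pt "4.5 -11 0 -14 0" --pt "4.5 -15.5 0 -14 0" --pt "4.5 -20 0 -14 0" --pt "4.5 -24 0 -14 0" --pt "4.5 -24 0 -14 0" --pt "4.5 -24 0 -14 0"

```text
time: 16.45
tool_pos: [0.5197, 0.0687, 0.2046]
tcp_rot: [1.831, 2.552, -0.0]
wrist_force: [-1.1, -0.2, -0.6]
width: 0.524
grip_force: 0.0
```

```bash
python3 g.py 7
```

```text
[0.5196519  0.06871395 0.20456707] [[-0.32, 0.947, 0.0], [0.947, 0.32, -0.0], [-0.0, 0.0, -1.0]] 0.5239865899705006
836 plate z 0.0922 tilt [ 2.60000e-03 -5.70000e-03  9.23165e+01]
X [-53.6  55.5] Y [-16.5  44.3]
clip 1 1 24 X [13.1 45.6] Y [46.  49.4] Z [87.3 93.5]
clip -1 1 17 X [-40.8 -12.7] Y [46.2 48.9] Z [88.1 93.9]
TCP box XY 1.0308791471577052 -183.77542683291657
```

View pics/c7.png

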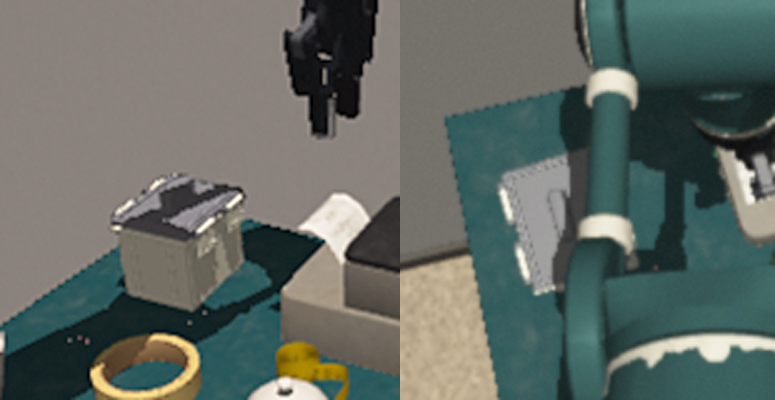

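The view shows all four clips folded against the rim and the lid level and seated (plate top 92.2 mm), with the gripper well clear.

```bash
python3 -c "
from workcell import bot
print(bot.finish_job())"
```

```text
the job is handed in; nothing more can be done
None
```

I handed the job in with the lid seated level on the box and all four clips folded against the rim, at about 16.5 s of the 61 s; the hand-in gave no verdict. The two far-side clips I could judge only by the firm stop when I pushed them in and by the top view. I did not re-measure the tape measure or pin tin, but nothing was moved near them.

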